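Feed a rough stone through the chute flap

TASK

Push the rough brown stone across the feed plate, in through the orange swinging flap and over the sill, so that it drops into the chute's catch box; then draw the fingers back so that the flap swings shut by itself. Only push the stone: never pick it up. Leave the other things on the table where they are.

Things in the scene. Friction and masses are not known exactly. Their poses are not given: they have to be found in the camera images.
- chute: Fixed feed chute, 290 mm long, 190 wide, 130 high. Origin: on the table, under the middle of the mouth; x = feed direction (level, in through the flap), y left, z up. Other offsets are mm in this frame. Flat pale metal feed plate: top at z 60, from x -126 to the sill at x 24, y +-95 outside the mouth, no rim. A pale see-through roof at z 125 to 128 starts at x 44; before the shaft the mouth is open above.
- guide (a point): Point on the plate's top at chute x -55, y 0, z 60, midway between the outer ends of two guide strips, 16 high above the plate and 5 thick, which funnel from y +-80 at x -55 to y +-44 at x -5, into the mouth. The mouth is 84 wide between blue cheeks (inner faces y +-42, outer y +-47, x from -4 to 166, up to z 128).
- sill (a point): Middle of the sill, the edge where the feed plate ends inside the flap (chute x 24, y 0, z 60). Beyond it the floor drops 50; a stone pushed with its middle past this edge tips and falls in.
- catch_floor (a point): Centre of the black catch floor inside the box (chute x 92, y 0, z 10); the floor runs from x 24 to 161, y +-42.
- shaft (a point): Middle of the flap's steel shaft, 7 mm thick, along y (chute x 36, y 0, z 118). Fingers pointing down can pass in over the sill until they meet the shaft. Steel counterweights, 18 mm across, swing with the flap outside the cheeks at y +-54 to +-68, their centres 35 from the shaft.
- flap (a joint): Orange flap, 80 wide, 3 thick, reaching 55 mm from its shaft. 0 = shut: it slopes from the shaft down towards the robot, lower edge at chute x 6, z 72 (12 above the plate). It opens inward, up to 1.75 rad, the lower edge swinging in (+x) and up; 0.58 = straight down. Counterweighted: under 0.5 N at the edge opens it; let go, it falls shut within about a second.
- druse_stone: Rough brown smoky stone, loose, 38 (its x) x 56 (its y) x 30 high, irregular, about 0.09 kg. Origin: centre of its underside, z up. It starts flat on the feed plate in front of the mouth, aside of the middle by up to 35 mm and turned by up to 0.5 rad from having its long side across the feed direction.
- pill_jar_a: Bystander: amber jar with white cap, 42 mm across, 72 mm high; loose on the table top beside the chute; origin: centre of its underside.
- glue_bottle_a: Bystander: small black bottle with a blue nozzle, 23x30 mm, 88 mm high; loose on the table top beside the chute; origin: centre of its underside.
- blue_block_a: Bystander: blue polishing block, 35x45x22 mm; loose on the table top beside the chute; origin: centre of its underside.
- cabochon_5: Bystander: purple pebble 26x36x17 mm; loose on the table top beside the chute; origin: centre of its underside.
- cabochon_4: Bystander: cream pebble 29x38x16 mm; loose on the table top beside the chute; origin: centre of its underside.
- clear_cup_a: Bystander: small clear cup, 54 mm across, 24 mm high; loose on the table top beside the chute; origin: centre of its underside.
Not all that is in view belongs to the job. Leave any green or red look-alike of the druse_stone alone.

How it is judged:
On the way:
1. the stone has pushed the flap open and lies under it in the mouth (value of joint flap above 0.5 rad and x of druse_stone in the frame of chute above -0.005 m and z of druse_stone in the frame of chute above 0.035 m), for 0.04 s.
At the end, for the whole second after the job is handed in: The stone lies at rest inside the catch box beyond the sill (its origin more than 8 mm below the feed plate's level) and the flap hangs shut (joint under 0.08 rad) (x of druse_stone in the frame of chute between 0.018 and 0.166 m and y of druse_stone in the frame of chute between -0.047 and 0.047 m and z of druse_stone in the frame of chute below 0.052 m and linear speed of druse_stone below 0.02 m/s and value of joint flap below 0.08 rad); the robot touches nothing.
It fails at once if the stone is lifted more than 15 mm above the feed plate (z of druse_stone in the frame of chute above 0.075 m).
It fails at once if one of the six loose things beside the chute is moved by more than 15 mm (distance of any of pill_jar_a, glue_bottle_a, blue_block_a, cabochon_5, cabochon_4, clear_cup_a from where it was at the start of the episode above 0.015 m).
It also fails if it takes over 56 s, if anything falls off the work surface, if the arm or the gripper's body presses on something with over 40 N, if the wrist force passes 120 N, or if a joint passes its speed limit or range.

ROBOT

A 6-joint arm with a two-finger parallel gripper is mounted at the origin on a cart in front of the work surface, level with it; the furniture and walls round the work are solid. World frame = base frame: x ahead of the robot, y to its left, z up, the work surface at z = 0. Lengths are in m, angles in rad, forces in N, time in s.
With the tool pointing down it reaches from about 0.35 to 0.875 m from the base axis. Payload 4.2 kg.
Tool frame: the origin (TCP) lies midway between the tips of the shut fingers; the grasp point (between the pads) lies 19 mm behind it; z points along the fingers, y is the direction in which the jaws open and shut (so a half turn about z gives the same grasp; the last joint's range is limited). The gripper opens to 85 mm and grips with 20 to 120 N. Pads are 22 mm wide; open, the fingers measure 114 mm over their backs; the gripper's body (76 mm by 85 mm) begins 54 mm behind the grasp point. The pads swing forward as they close: fully open they stand 13 mm farther back than shut.
Start: joints at [1.449, 0.385, 0.008, 0, -1.194, -0.259], TCP at [0.232, 0.58, 0.231] pointing down, gripper open.
Joint ranges: [-3.14, 3.14], [-1.21, 2.06], [-1.07, 1.41], [-3.16, 2.05], [-2.99, -0.16], [-3.1, 3.1]. Speed limits (rad/s): [2.79, 2.79, 3.14, 3.14, 3.14, 3.14].

INTERFACE

Orientations are given as [roll, pitch, yaw] about the fixed x, y, z axes, in that order (R = Rz(yaw) Ry(pitch) Rx(roll)).
In Python, from bench import monitor, grab_frame, r gives the robot as it stands. The module is installed in compiled form; this text tells all that it offers.
- The arm moves only by the shell command python3 -m jog 'ROWS' [OPENING]. ROWS is JSON, a list of rows, each a list of 2 entries, a list of its own where there are three numbers: the shift along the tool's x, y, z in units of 15 cm (1.0 is 15 cm), then the turn, a rotation vector about the tool's x, y, z in units of 1.5 rad (1.0 is 1.5 rad). A call has 1 to 10 rows; each row is the pose to reach, as a shift and turn from the pose commanded when the call began, along the tool's axes at that moment; what a row does not reach only later rows make up. A row lasts 1/10 s, in which the tool goes at most 50 mm and 8.59 degrees, less where a joint would pass 70% of its speed; a pose out of reach is approached as far as the arm can. A call with a number of a shift or a turn outside -1 to 1 is refused whole. A call with a gripper value outside its range is refused whole. OPENING is the closure, from -1 (fully open) to 1 (shut), so that 0 is half open, set as the call begins (- or left out, the last holds). The fingers move at their own pace and stop on an object; the grip force is fixed at half the most. Time passes only in rows, so rows that repeat a pose let the fingers close. It gives the time, the measured TCP pose, the force and the opening at its end, in the units of the state.
- monitor.sense(): the state, without advancing time (a new reading comes with each control period).
- grab_frame(name): name is "side" or "top" or "wrist"; returns a dict with "img" (420x560x3 uint8, blue, green, red), "range_z" (420x560 float32, m along the optical axis (not along the pixel's ray), 0 where there is no reading), "intrinsics" (3x3 intrinsics, pixels), "origin" and "attitude" of the camera in the world; the wrist camera has in their place "tool_from_camera" (4x4, takes a point from camera to tool coordinates, whose origin is the TCP and whose axes are the flange's). Camera axes: x right, y down, z forward; pixel columns grow to the right and rows downward; lengths in m; the calibration is good to about 2 mm. A picture is of the moment at which its call begins: read the wrist's pose just before it.
- r.close_job(): hands the job in, once; it reports no verdict.
The state is a dict: "time": time; "q": joint angles; "dq": joint speeds; "joint_efforts": joint torques, N m; "ee_pos": TCP position; "eef_rot": TCP orientation; "contact_force": force on the tool from outside, world axes, zero at the start; "wrist_torque": the same for the moment, N m; "opening": opening from 0.0 (shut) to 1.0 (fully open).
Only numpy, scipy, OpenCV 4.12 (cv2) and the standard library are available. Lean on these libraries where they do the work, as an engineer would, in place of code of your own. Each camera call takes 0.05 s, during which the arm holds its last target.

## Working session

There is one attempt and no reset: what is moved stays moved. The work goes in short steps, Python scripts to look and compute and a shell command to move; the robot and the scene stay as the last step left them, time stands still between calls to the robot, and variables do not carry over. Pictures are saved under pics/ and viewed, and the job is handed in when it is done.

```bash
mkdir -p pics; cat > h.py <<'E'
import numpy as np, cv2
from bench import monitor, grab_frame, r
E
python3 - <<'E'
from h import *
s=monitor.sense(); print({k:np.round(v,4) for k,v in s.items()})
for n in ("top","side"):
    f=grab_frame(n); cv2.imwrite(f"pics/{n}0.png",f["img"]); np.savez(f"{n}0.npz",**f)
    print(n,f["intrinsics"],f["origin"],f["attitude"])
E
```

```text
{'time': np.float64(0.0), 'q': array([ 1.4486e+00,  3.8560e-01,  6.6000e-03, -5.0000e-04, -1.1940e+00,
       -2.5860e-01]), 'dq': array([-0.0002, -0.0008,  0.0008, -0.001 ,  0.0014,  0.0008]), 'joint_efforts': array([ 4.00000e-04, -3.92291e+01,  1.88402e+01,  4.18640e+00,
       -4.70000e-03, -0.00000e+00]), 'ee_pos': array([0.2321, 0.5797, 0.2302]), 'eef_rot': array([ 3.1394e+00, -1.0000e-04, -3.8100e-01]), 'contact_force': array([ 0.5752, -0.1937,  0.7152]), 'wrist_torque': array([-0.0365,  0.0166, -0.0106]), 'opening': np.float64(1.0011)}
top [[439.77082356   0.         277.29790015]
 [  0.         439.77082356 208.06925409]
 [  0.           0.           1.        ]] [0.45909079 0.03169088 1.09448812] [-3.00327279  0.02049717 -1.59911223]
side [[477.10833      0.         288.74919517]
 [  0.         477.10833    206.82387718]
 [  0.           0.           1.        ]] [ 6.18403635e-04 -2.32443686e-01  8.38405538e-01] [-2.40128824  0.02066821 -1.15633579]
```

View pics/top0.png

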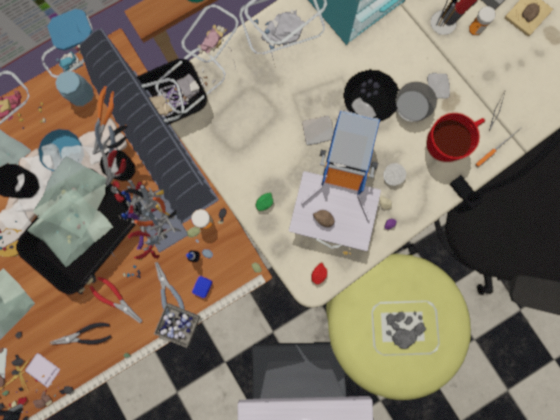

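View pics/side0.png

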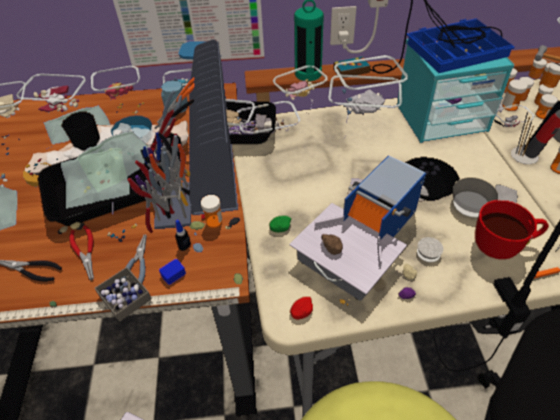

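```bash
cat >> h.py <<'E'
from scipy.spatial.transform import Rotation as Rot
def load(n): return dict(np.load(n))
def RT(f): return Rot.from_euler('xyz',f["attitude"]).as_matrix(), np.array(f["origin"])
def ray(f,u,v,z):
    R,o=RT(f); d=R@np.linalg.inv(f["intrinsics"])@np.array([u,v,1.]); t=(z-o[2])/d[2]; return o+t*d
def dep(f,u,v):
    R,o=RT(f); z=float(f["range_z"][int(round(v)),int(round(u))]); return o+R@(np.linalg.inv(f["intrinsics"])@np.array([u,v,1.])*z)
def proj(f,p):
    R,o=RT(f); c=R.T@(np.array(p)-o); q=f["intrinsics"]@c; return q[:2]/q[2]
E
python3 - <<'E'
from h import *
t=load("top0.npz"); s=load("side0.npz")
print("tcp proj",proj(t,[.232,.58,.23]),proj(s,[.232,.58,.23]),"base",proj(t,[0,0,0]))
for uv in [(323,218),(344,181),(302,176),(380,187),(372,255),(291,235),(264,202),(319,272),(250,60)]: print("top",uv,dep(t,*uv).round(3))
for uv in [(332,243),(367,212),(280,224),(302,307),(404,260),(325,286)]: print("side",uv,dep(s,*uv).round(3))
im=t["img"][150:300,240:420]; cv2.imwrite("pics/topc.png",cv2.resize(im,None,fx=4.2,fy=4,interpolation=2))
im=s["img"][140:300,260:440]; cv2.imwrite("pics/sidec.png",cv2.resize(im,None,fx=4,fy=3.7,interpolation=2))
E
```

```text
tcp proj [  0.95206411 398.46651066] [-81.18920489 219.27375766] base [306.23456291 468.71212176]
top (323, 218) [ 0.574 -0.056  0.085]
top (344, 181) [ 0.658 -0.108  0.091]
top (302, 176) [ 0.693 -0.015 -0.003]
top (380, 187) [ 0.658 -0.211 -0.003]
top (372, 255) [ 0.488 -0.181 -0.004]
top (291, 235) [ 0.544  0.018 -0.004]
top (264, 202) [0.624 0.082 0.027]
top (319, 272) [ 0.45  -0.047  0.023]
top (250, 60) [ 1.011  0.111 -0.004]
side (332, 243) [ 0.566 -0.061  0.088]
side (367, 212) [ 0.666 -0.101  0.095]
side (280, 224) [0.62  0.08  0.023]
side (302, 307) [ 0.442 -0.048  0.028]
side (404, 260) [ 0.647 -0.199  0.002]
side (325, 286) [ 0.521 -0.066 -0.   ]
```

View pics/topc.png

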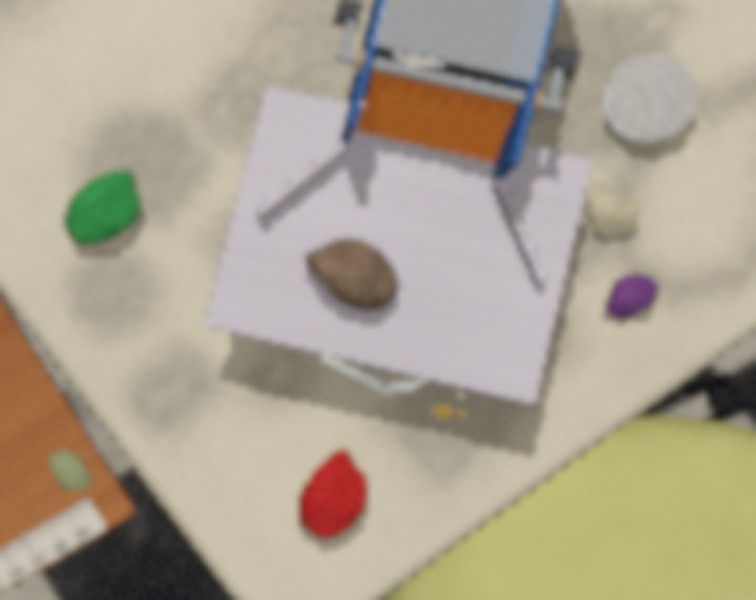

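View pics/sidec.png

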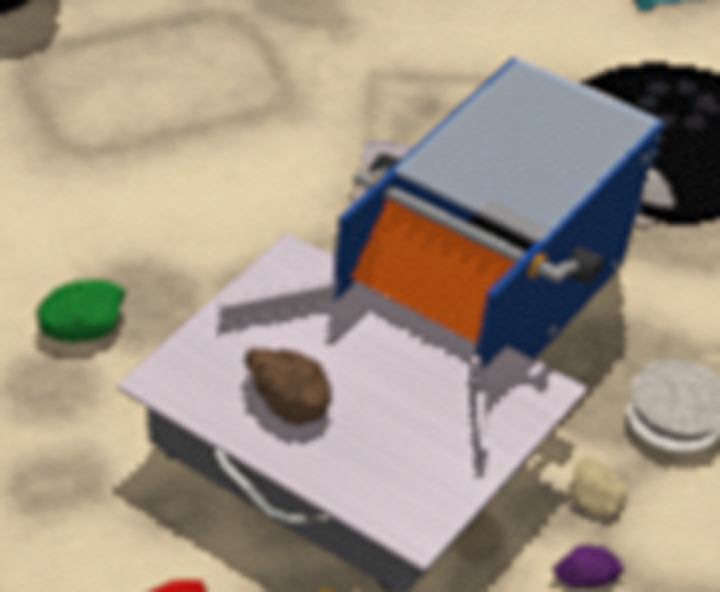

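The candidates in the top view are the brown stone (323,218) on the plate, the green look-alike (264,202), the red one (319,272), and some grey rocks on the stool (405,330). The only brown one on the feed plate is at (323,218), and the close crop confirms it. Next I measure the chute and the stone.

```bash
cat >> h.py <<'E'
def cloud(f):
    R,o=RT(f); K=f["intrinsics"]; v,u=np.mgrid[0:420,0:560]; z=f["range_z"]
    P=np.stack([(u-K[0,2])*z/K[0,0],(v-K[1,2])*z/K[1,1],z],-1)
    return P@R.T+o
E
python3 - <<'E'
from h import *
t=load("top0.npz"); s=load("side0.npz")
for nm,f in (("top",t),("side",s)):
    P=cloud(f); hsv=cv2.cvtColor(f["img"],cv2.COLOR_BGR2HSV); x,y,z=P[...,0],P[...,1],P[...,2]
    box=(x>.42)&(x<.85)&(y>-.3)&(y<.12)
    pl=box&(z>.05)&(z<.072)&(f["range_z"]>0)
    n,l,st,c=cv2.connectedComponentsWithStats(pl.astype(np.uint8)); k=1+np.argmax(st[1:,4]); pl=l==k
    print(nm,"plate z",np.median(z[pl]),pl.sum())
    # rays onto z=.06
    v,u=np.nonzero(pl); Q=np.array([ray(f,a,b,.06)[:2] for a,b in zip(u,v)],np.float32)
    (c,(w,h),a)=cv2.minAreaRect(Q); print("rect",c,w,h,a, cv2.boxPoints((c,(w,h),a)).round(4).tolist())
    roof=box&(z>.115)&(z<.14); v,u=np.nonzero(roof); Q=np.array([ray(f,a,b,.128)[:2] for a,b in zip(u,v)],np.float32)
    print("roof",len(Q),Q.mean(0),cv2.minAreaRect(Q))
    org=box&(hsv[...,0]<16)&(hsv[...,1]>180)&(hsv[...,2]>120)&(z>.05)
    print("flap",org.sum(),P[org].mean(0).round(4), np.percentile(P[org],[2,98],axis=0).round(3).tolist())
    br=box&(hsv[...,0]<20)&(hsv[...,1]>60)&(hsv[...,2]<140)&(z>.063)&(z<.105)&~org&(x<.62)
    v,u=np.nonzero(br); Q=np.array([ray(f,a,b,.072)[:2] for a,b in zip(u,v)],np.float32)
    print("stone",br.sum(),Q.mean(0),cv2.minAreaRect(Q),"ztop",np.percentile(z[br],[50,95]))
    print("boxp",cv2.boxPoints(cv2.minAreaRect(Q)).round(3).tolist())
E
```

```text
top plate z 0.05873622662862943 4344
rect (0.5937613248825073, -0.08712417632341385) 0.18896828591823578 0.15314072370529175 74.18208312988281 [[0.4943000078201294, -0.15719999372959137], [0.641700029373169, -0.1988999992609024], [0.6931999921798706, -0.017100000753998756], [0.545799970626831, 0.024700000882148743]]
roof 2467 [ 0.7344194  -0.12697394] ((0.7198794484138489, -0.12266278266906738), (0.12203851342201233, 0.1724490225315094), 73.44805145263672)
flap 436 [ 0.6599 -0.1043  0.109 ] [[0.643, -0.141, 0.077], [0.68, -0.07, 0.113]]
stone 219 [ 0.57503015 -0.0597526 ] ((0.575795590877533, -0.06036766618490219), (0.04598767310380936, 0.031644705682992935), 42.73843002319336) ztop [0.08254384 0.08748711]
boxp [[0.5479999780654907, -0.06400000303983688], [0.5699999928474426, -0.08799999952316284], [0.6029999852180481, -0.0560000017285347], [0.5820000171661377, -0.032999999821186066]]
side plate z 0.06056619933449314 4857
rect (0.6230286955833435, -0.09111137688159943) 0.1903277486562729 0.22616665065288544 74.23160552978516 [[0.48829999566078186, -0.15199999511241913], [0.7059999704360962, -0.2134000062942505], [0.7577000260353088, -0.030300000682473183], [0.5400999784469604, 0.031199999153614044]]
roof 2330 [ 0.7297748 -0.1246735] ((0.7184240818023682, -0.1225329115986824), (0.12335191667079926, 0.18014506995677948), 73.45500183105469)
flap 757 [ 0.6648 -0.1016  0.0951] [[0.646, -0.135, 0.075], [0.683, -0.067, 0.115]]
stone 289 [ 0.5770697  -0.05766636] ((0.5773531794548035, -0.058492884039878845), (0.052398599684238434, 0.0344180129468441), 35.75321960449219) ztop [0.08315733 0.08872711]
boxp [[0.5460000038146973, -0.05999999865889549], [0.5659999847412109, -0.08799999952316284], [0.609000027179718, -0.05700000002980232], [0.5889999866485596, -0.028999999165534973]]
```

```bash
python3 -m jog '[[[0.29,0.25,0],[0,0,0]],[[0.57,0.5,0],[0,0,0]],[[0.86,0.75,0],[0,0,0]],[[0.86,0.75,0],[0,0,0]]]' 0.4
python3 -m jog '[[[0.29,0.25,0],[0,0,0]],[[0.57,0.5,0],[0,0,0]],[[0.86,0.75,0],[0,0,0]],[[0.86,0.75,0],[0,0,0]]]'
python3 -m jog '[[[0.29,0.25,0],[0,0,0]],[[0.57,0.5,0],[0,0,0]],[[0.86,0.75,0],[0,0,0]],[[0.86,0.75,0],[0,0,0]]]'
python3 -m jog '[[[0.29,0.25,0],[0,0,0.09]],[[0.57,0.5,0],[0,0,0.18]],[[0.86,0.75,0],[0,0,0.26]],[[0.86,0.75,0],[0,0,0.26]],[[0.86,0.75,0],[0,0,0.26]]]'
python3 - <<'E'
from h import *
s=monitor.sense(); print({k:np.round(v,4) for k,v in s.items()})
f=grab_frame("top"); cv2.imwrite("pics/top1.png",f["img"])
f=grab_frame("wrist"); cv2.imwrite("pics/wrist1.png",f["img"]);print(f["tool_from_camera"].round(3).tolist())
np.savez("wrist1.npz",**f)
E
```

```text
time: 0.5
ee_pos: [0.3109, 0.4242, 0.2311]
eef_rot: [3.14, 0.0, -0.383]
contact_force: [0.8, 0.2, -0.5]
opening: 0.333
time: 0.9
ee_pos: [0.3887, 0.2724, 0.2312]
eef_rot: [3.141, 0.0, -0.383]
contact_force: [0.1, 1.3, -0.5]
opening: 0.3
time: 1.3
ee_pos: [0.467, 0.1203, 0.2311]
eef_rot: [3.141, 0.0, -0.384]
contact_force: [-0.6, -0.1, -1.7]
opening: 0.293
time: 1.8
ee_pos: [0.5449, -0.0316, 0.2304]
eef_rot: [3.14, 0.001, -0.775]
contact_force: [-0.1, -0.4, -0.7]
opening: 0.298
{'time': np.float64(1.8), 'q': array([ 2.3930e-01,  2.5170e-01, -1.8830e-01,  1.0000e-04, -1.1321e+00,
        5.5640e-01]), 'dq': array([ 0.0571, -0.029 , -0.0315, -0.0171, -0.0013, -0.0273]), 'joint_efforts': array([-1.01320e+00, -3.14487e+01,  1.87479e+01,  4.24230e+00,
        1.02000e-02,  1.20800e-01]), 'ee_pos': array([ 0.5449, -0.0316,  0.2304]), 'eef_rot': array([ 3.1404e+00,  6.0000e-04, -7.7500e-01]), 'contact_force': array([-0.1403, -0.4219, -0.7199]), 'wrist_torque': array([ 0.048 ,  0.0595, -0.0192]), 'opening': np.float64(0.2984)}
[[-0.001, -0.963, -0.27, 0.068], [1.0, -0.001, -0.0, -0.0], [0.0, -0.27, 0.963, -0.141], [0.0, 0.0, 0.0, 1.0]]
```

View pics/wrist1.png

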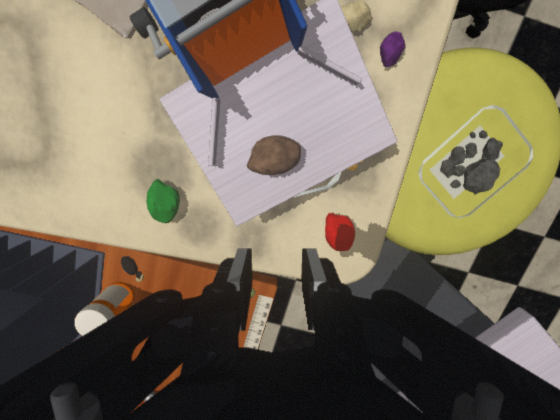

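View pics/top1.png

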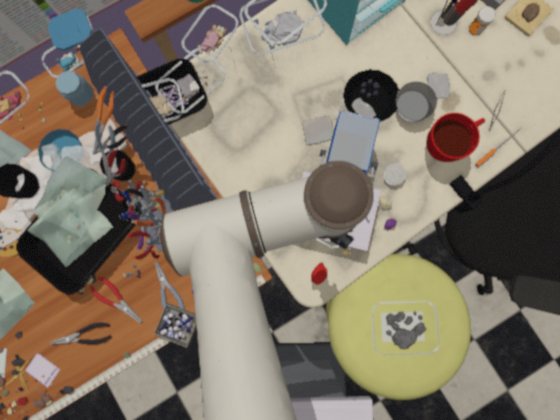

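```bash
cat >> h.py <<'E'
def wload(n,pos,rpy):
    f=load(n); return winit(f,pos,rpy)
def winit(f,pos,rpy):
    T=np.eye(4);T[:3,:3]=Rot.from_euler('xyz',rpy).as_matrix();T[:3,3]=pos
    M=T@f["tool_from_camera"]; f["origin"]=M[:3,3]; f["attitude"]=Rot.from_matrix(M[:3,:3]).as_euler('xyz'); return f
E
python3 - <<'E'
from h import *
f=wload("wrist1.npz",[.5449,-.0316,.2304],[3.1404,.0006,-.775])
P=cloud(f); hsv=cv2.cvtColor(f["img"],cv2.COLOR_BGR2HSV); x,y,z=P[...,0],P[...,1],P[...,2]
br=(x>.52)&(x<.63)&(y>-.11)&(y<0)&(z>.066)&(z<.1)&(hsv[...,1]>60)
n,l,st,c=cv2.connectedComponentsWithStats(br.astype(np.uint8)); br=l==1+np.argmax(st[1:,4])
Q=P[br][:,:2].astype(np.float32); print(br.sum(),Q.mean(0),cv2.minAreaRect(Q),z[br].max())
print(cv2.boxPoints(cv2.minAreaRect(Q)).round(3).tolist())
org=(hsv[...,0]<16)&(hsv[...,1]>180)&(hsv[...,2]>120)&(z>.07)&(z<.13)&(x>.6)
print(org.sum(),P[org].mean(0) if org.any() else 0)
E
```

```text
1503 [ 0.57709694 -0.05887188] ((0.5755668878555298, -0.058718591928482056), (0.04514828324317932, 0.03873785585165024), 27.316186904907227) 0.09006634215799386
[[0.546999990940094, -0.052000001072883606], [0.5640000104904175, -0.0860000029206276], [0.6050000190734863, -0.06599999964237213], [0.5870000123977661, -0.03099999949336052]]
3232 [ 0.66003515 -0.10825283  0.0904516 ]
```

The wrist view shows the brown stone at (274,155), in line with the fingers (centre column about 277), with its long side across the tool. Its measured position, (0.576,-0.059), agrees in all three views, so I go down behind it.

```bash
python3 -m jog '[[[-0.04,0,0.25],[0,0,0]],[[-0.04,0,0.5],[0,0,0]],[[-0.04,0,0.75],[0,0,0]],[[-0.04,0,0.92],[0,0,0]],[[-0.04,0,0.92],[0,0,0]]]'
python3 -m jog '[[[0,0,0.06],[0,0,0]],[[0,0,0.11],[0,0,0]],[[0,0,0.16],[0,0,0]],[[0,0,0.16],[0,0,0]]]'
python3 - <<'E'
from h import *
f=grab_frame("side"); cv2.imwrite("pics/side2.png",cv2.resize(f["img"][130:320,230:450],None,fx=3,fy=3,interpolation=2))
f=grab_frame("wrist"); cv2.imwrite("pics/wrist2.png",f["img"])
E
```

```text
time: 2.4
ee_pos: [0.5365, -0.0242, 0.09]
eef_rot: [3.135, 0.005, -0.769]
contact_force: [-1.7, 0.2, -0.7]
opening: 0.296
time: 2.8
ee_pos: [0.5394, -0.0251, 0.0689]
eef_rot: [3.141, 0.001, -0.771]
contact_force: [0.1, 0.4, 0.1]
opening: 0.299
```

View pics/side2.png

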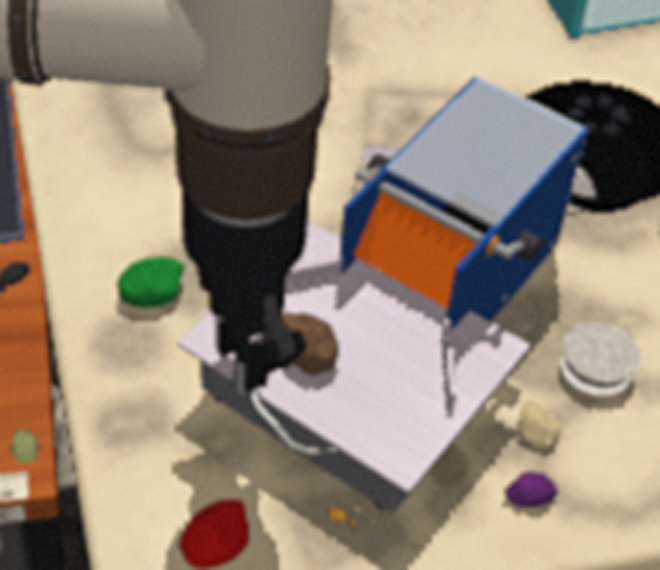

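View pics/wrist2.png

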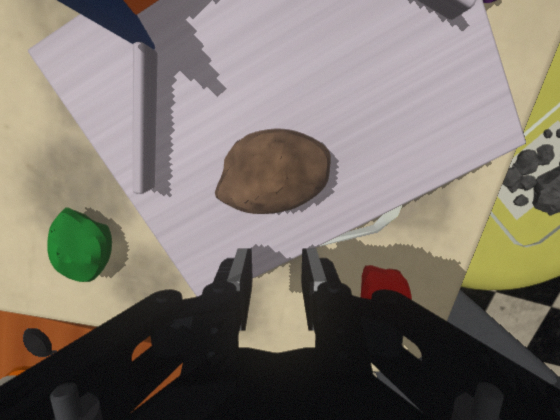

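```bash
python3 -m jog '[[[0.05,0,0.01],[0,0,0]],[[0.1,0,0.01],[0,0,0]],[[0.14,0,0.01],[0,0,0]],[[0.18,0,0.01],[0,0,0]],[[0.22,0,0.01],[0,0,0]],[[0.26,0,0.01],[0,0,0]],[[0.29,0,0.01],[0,0,0]],[[0.29,0,0.01],[0,0,0]]]'
python3 - <<'E'
from h import *
s=monitor.sense();f=grab_frame("wrist"); cv2.imwrite("pics/wrist3.png",f["img"])
f=winit(f,s["ee_pos"],s["eef_rot"]);print(s["ee_pos"],s["eef_rot"])
P=cloud(f); hsv=cv2.cvtColor(f["img"],cv2.COLOR_BGR2HSV); x,y,z=P[...,0],P[...,1],P[...,2]
br=(x>.52)&(x<.68)&(y>-.15)&(y<0)&(z>.066)&(z<.1)&(hsv[...,1]>60)&(hsv[...,0]<20)&(hsv[...,2]<150)
n,l,st,c=cv2.connectedComponentsWithStats(br.astype(np.uint8)); br=l==1+np.argmax(st[1:,4])
Q=P[br][:,:2].astype(np.float32); (c,wh,a)=cv2.minAreaRect(Q); print(br.sum(),c,wh,a)
e=np.array([np.cos(.28),-np.sin(.28)]);n=np.array([np.sin(.28),np.cos(.28)]);O=np.array([.638,-.098])
for p in (c,s["ee_pos"][:2]): d=np.array(p)-O; print("chute",d@e,d@n)
# strip outer ends / flap
org=(hsv[...,0]<16)&(hsv[...,1]>180)&(hsv[...,2]>120)&(z>.07)&(z<.13)&(x>.6)
if org.any(): d=P[org].mean(0); print("flap",d,(d[:2]-O)@n)
E
```

```text
time: 3.7
ee_pos: [0.5715, -0.0559, 0.0678]
eef_rot: [-3.141, -0.0, -0.771]
contact_force: [-0.4, -0.3, -0.4]
opening: 0.295
[ 0.57145496 -0.05591146  0.06775534] [-3.14143664e+00 -3.69256782e-04 -7.71240800e-01]
14808 (0.6576146483421326, -0.10209193825721741) (0.08484820276498795, 0.020382417365908623) 72.51785278320312
chute 0.019981594710717466 0.0014880393486163782
chute -0.07558487385990444 0.02205932363079861
flap [ 0.66050101 -0.10060662  0.08955786] 0.003713178661660882
```

View pics/wrist3.png

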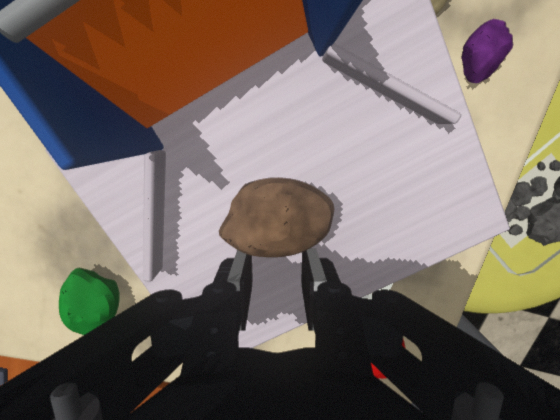

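```bash
python3 - <<'E'
from h import *
s=monitor.sense();f=winit(grab_frame("wrist"),s["ee_pos"],s["eef_rot"])
L=ray(f,151,276,.076);R=ray(f,459,116,.076);d=R-L
print("strip ends",L,R,np.linalg.norm(d),"feed yaw",np.arctan2(d[1],d[0])+np.pi/2)
yaw=np.arctan2(d[1],d[0])+np.pi/2; m=(L+R)[:2]/2; print("O",m+.055*np.array([np.cos(yaw),np.sin(yaw)]))
l=ray(f,155,153,.076);r2=ray(f,327,53,.076);print("inner",l,r2,np.linalg.norm(l-r2),(l+r2)/2)
print("stone",ray(f,277,217,.075))
E
```

```text
strip ends [ 0.61240556 -0.01020513  0.076     ] [ 0.56951921 -0.16085518  0.076     ] 0.15663548786150044 feed yaw -0.27733885677443215
O [ 0.6438607 -0.100589 ]
inner [ 0.64886444 -0.05735624  0.076     ] [ 0.62617023 -0.1370273   0.076     ] 0.08284023521598229 [ 0.63751733 -0.09719177  0.076     ]
stone [ 0.59089118 -0.07490395  0.075     ]
```

```bash
python3 -m jog '[[[0.04,0,0],[0,0,0]],[[0.08,0,0],[0,0,0]],[[0.12,0,0],[0,0,0]],[[0.12,0,0],[0,0,0]]]'
python3 -m jog '[[[-0.08,0,0],[0,0,0]],[[-0.1,0.06,0],[0,0,-0.1]],[[-0.07,0.12,0],[0,0,-0.2]],[[-0.05,0.12,0],[0,0,-0.3]],[[-0.05,0.12,0],[0,0,-0.33]],[[-0.05,0.12,0],[0,0,-0.33]]]'
cat >> h.py <<'E'
O=np.array([.641,-.099]);YW=-.277
e=np.array([np.cos(YW),np.sin(YW)]);nn=np.array([-np.sin(YW),np.cos(YW)])
def ch(p): d=np.array(p)[:2]-O; return np.round([d@e,d@nn],4)
E
python3 - <<'E'
from h import *
s=monitor.sense();f=winit(grab_frame("wrist"),s["ee_pos"],s["eef_rot"]); cv2.imwrite("pics/wrist4.png",f["img"]); np.savez("wrist4.npz",**f)
print(ch(s["ee_pos"]),s["eef_rot"])
E
```

```text
time: 4.2
ee_pos: [0.5847, -0.0686, 0.0678]
eef_rot: [-3.141, -0.001, -0.771]
contact_force: [-0.5, -0.8, 0.7]
opening: 0.299
time: 4.8
ee_pos: [0.5653, -0.0752, 0.0679]
eef_rot: [-3.142, 0.0, -0.276]
contact_force: [-0.6, -0.5, 1.3]
opening: 0.299
[-0.0793  0.0022] [-3.14154455e+00  2.31586795e-04 -2.75810849e-01]
```

View pics/wrist4.png

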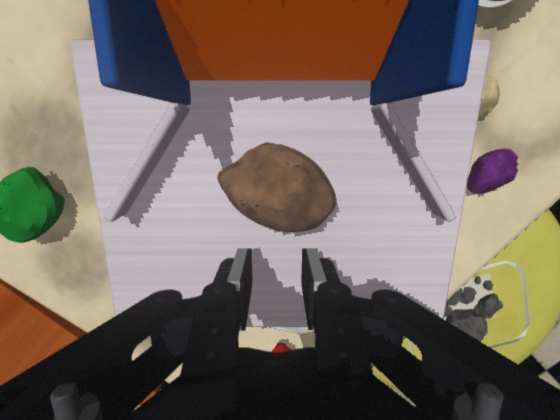

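```bash
python3 -m jog '[[[0.05,0.01,0],[0,0,0]],[[0.1,0.01,0],[0,0,0]],[[0.14,0.01,0],[0,0,0]],[[0.18,0.01,0],[0,0,0]],[[0.22,0.01,0],[0,0,0]],[[0.26,0.01,0],[0,0,0]],[[0.3,0.01,0],[0,0,0]],[[0.33,0.01,0],[0,0,0]],[[0.33,0.01,0],[0,0,0]]]'
python3 - <<'E'
from h import *
s=monitor.sense();f=winit(grab_frame("wrist"),s["ee_pos"],s["eef_rot"]); cv2.imwrite("pics/wrist5.png",f["img"]); np.savez("wrist5.npz",**f)
print(ch(s["ee_pos"]),s["eef_rot"])
f=grab_frame("side"); cv2.imwrite("pics/side5.png",cv2.resize(f["img"][130:320,230:450],None,fx=3,fy=3,interpolation=2))
E
```

```text
time: 5.75
ee_pos: [0.6139, -0.0908, 0.0677]
eef_rot: [-3.141, -0.001, -0.276]
contact_force: [-0.3, 0.1, 0.4]
opening: 0.3
[-0.0283  0.0005] [-3.14147034e+00 -6.71082297e-04 -2.75959780e-01]
```

View pics/wrist5.png

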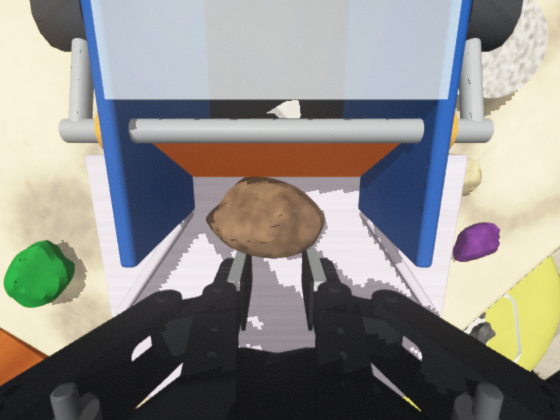

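View pics/side5.png

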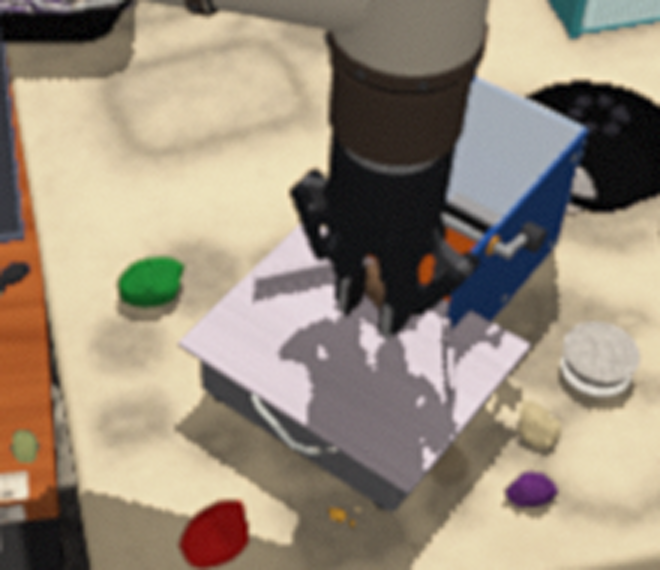

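```bash
python3 - <<'E'
from h import *
s=monitor.sense();T=s["ee_pos"]
for n in ("side","wrist"):
    f=grab_frame(n)
    if n=="wrist": f=winit(f,s["ee_pos"],s["eef_rot"])
    P=cloud(f); x=(P[...,:2]-O)@e; y=(P[...,:2]-O)@nn; z=P[...,2]
    hsv=f["img"].max(-1)
    tx=x-ch(T)[0]
    m=(f["range_z"]>0)&(abs(tx)<.05)&(abs(y)<.09)&(z>.078)&(hsv<90)
    for a in np.arange(.08,.18,.01):
        k=m&(z>=a)&(z<a+.01)
        if k.sum()>5: print(n,round(a,2),k.sum(),"y",np.percentile(y[k],[1,99]).round(3),"x rel tcp",np.percentile(tx[k],[1,99]).round(3))
E
```

```text
side 0.08 107 y [-0.045  0.026] x rel tcp [-0.01   0.049]
side 0.09 72 y [-0.044  0.027] x rel tcp [-0.011  0.048]
side 0.1 70 y [-0.045  0.024] x rel tcp [-0.011  0.047]
side 0.11 92 y [-0.039  0.041] x rel tcp [-0.012  0.013]
side 0.12 156 y [-0.044  0.048] x rel tcp [-0.013  0.014]
side 0.13 117 y [-0.05   0.053] x rel tcp [-0.016  0.014]
side 0.14 135 y [-0.054  0.056] x rel tcp [-0.017  0.005]
side 0.15 139 y [-0.058  0.06 ] x rel tcp [-0.017 -0.001]
side 0.16 277 y [-0.062  0.063] x rel tcp [-0.019  0.012]
side 0.17 161 y [-0.052  0.056] x rel tcp [-0.019  0.008]
wrist 0.08 914 y [-0.041  0.044] x rel tcp [-0.01  0.05]
wrist 0.09 991 y [-0.025  0.044] x rel tcp [-0.01   0.049]
wrist 0.1 1567 y [-0.029  0.044] x rel tcp [-0.01  0.05]
wrist 0.11 3472 y [-0.043  0.046] x rel tcp [-0.008  0.049]
wrist 0.12 7617 y [-0.047  0.049] x rel tcp [-0.012  0.047]
wrist 0.13 6799 y [-0.052  0.054] x rel tcp [-0.012  0.017]
wrist 0.14 12479 y [-0.056  0.059] x rel tcp [-0.01   0.017]
wrist 0.15 14481 y [-0.06   0.061] x rel tcp [0.003 0.019]
wrist 0.16 6541 y [-0.055  0.056] x rel tcp [0.01 0.02]
```

The partly open linkage is about ±47 mm wide at z 0.12–0.13, so it would hit the cheeks (±42). I back off a little, shut the fingers and measure again.

```bash
python3 -m jog '[[[-0.05,0,-0.01],[0,0,0]],[[-0.05,0,-0.01],[0,0,0]],[[-0.05,0,-0.01],[0,0,0]],[[-0.05,0,-0.01],[0,0,0]],[[-0.05,0,-0.01],[0,0,0]],[[-0.05,0,-0.01],[0,0,0]]]' 1
python3 - <<'E'
from h import *
s=monitor.sense();T=s["ee_pos"];print(ch(T),T)
for n in ("side","wrist"):
    f=grab_frame(n); 
    if n=="wrist": f=winit(f,s["ee_pos"],s["eef_rot"]); cv2.imwrite("pics/wrist6.png",f["img"])
    P=cloud(f); x=(P[...,:2]-O)@e; y=(P[...,:2]-O)@nn; z=P[...,2]
    hsv=f["img"].max(-1)
    tx=x-ch(T)[0]
    m=(f["range_z"]>0)&(abs(tx)<.025)&(abs(y)<.09)&(z>.078)&(hsv<90)
    for a in np.arange(.08,.18,.01):
        k=m&(z>=a)&(z<a+.01)
        if k.sum()>5: print(n,round(a,2),k.sum(),"y",np.percentile(y[k],[1,99]).round(3),"x rel tcp",np.percentile(tx[k],[1,99]).round(3))
E
```

```text
time: 6.55
ee_pos: [0.606, -0.0886, 0.0693]
eef_rot: [-3.142, -0.0, -0.276]
contact_force: [0.5, 0.5, -0.2]
opening: 0.005
[-0.0365  0.0005] [ 0.60603212 -0.08856953  0.06930423]
side 0.08 38 y [-0.011  0.016] x rel tcp [-0.011  0.007]
side 0.09 46 y [-0.011  0.015] x rel tcp [-0.011  0.004]
side 0.1 30 y [-0.011  0.014] x rel tcp [-0.012 -0.004]
side 0.11 68 y [-0.026  0.032] x rel tcp [-0.013  0.001]
side 0.12 147 y [-0.035  0.04 ] x rel tcp [-0.013  0.011]
side 0.13 103 y [-0.042  0.046] x rel tcp [-0.016  0.009]
side 0.14 147 y [-0.049  0.052] x rel tcp [-0.017  0.004]
side 0.15 174 y [-0.059  0.059] x rel tcp [-0.017  0.009]
side 0.16 226 y [-0.058  0.059] x rel tcp [-0.019  0.012]
side 0.17 141 y [-0.046  0.045] x rel tcp [-0.019  0.007]
wrist 0.08 326 y [-0.012  0.014] x rel tcp [0.006 0.011]
wrist 0.09 345 y [-0.012  0.014] x rel tcp [0.006 0.011]
wrist 0.1 558 y [-0.013  0.015] x rel tcp [-0.011  0.012]
wrist 0.11 2545 y [-0.031  0.033] x rel tcp [-0.009  0.013]
wrist 0.12 5864 y [-0.037  0.039] x rel tcp [-0.009  0.013]
wrist 0.13 6102 y [-0.046  0.048] x rel tcp [-0.008  0.017]
wrist 0.14 11458 y [-0.053  0.055] x rel tcp [-0.006  0.017]
wrist 0.15 16115 y [-0.059  0.06 ] x rel tcp [0.002 0.018]
wrist 0.16 8810 y [-0.056  0.057] x rel tcp [0.009 0.02 ]
wrist 0.17 117 y [-0.018  0.02 ] x rel tcp [0.019 0.021]
```

View pics/wrist6.png

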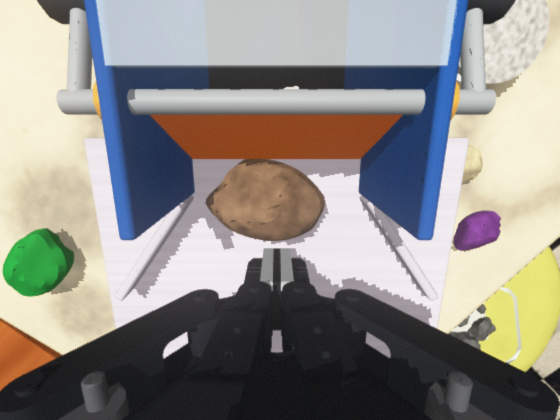

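```bash
python3 -m jog '[[[0,0,-0.05],[0,0,0]],[[0.04,0,-0.05],[0,0,0]],[[0.08,0,-0.05],[0,0,0]],[[0.11,0,-0.05],[0,0,0]],[[0.14,0,-0.05],[0,0,0]],[[0.17,0,-0.05],[0,0,0]],[[0.2,0,-0.05],[0,0,0]],[[0.2,0,-0.05],[0,0,0]]]'
python3 - <<'E'
from h import *
s=monitor.sense();f=grab_frame("wrist"); cv2.imwrite("pics/wrist7.png",f["img"]);print(ch(s["ee_pos"]))
f=grab_frame("side"); cv2.imwrite("pics/side7.png",cv2.resize(f["img"][130:320,230:450],None,fx=3,fy=3,interpolation=2))
E
```

```text
time: 7.45
ee_pos: [0.635, -0.0971, 0.0776]
eef_rot: [3.141, 0.001, -0.276]
contact_force: [-3.4, -0.1, 5.1]
opening: -0.001
[-0.0063  0.0002]
```

View pics/wrist7.png

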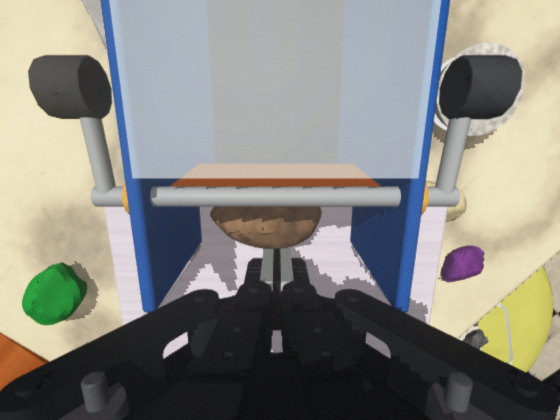

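View pics/side7.png

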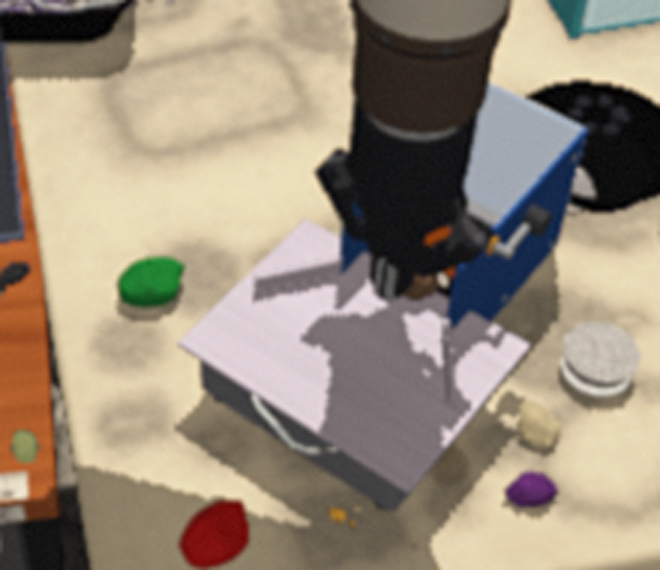

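```bash
python3 -m jog '[[[0,0,0],[0,0,0]],[[0,0,0],[0,0,0]]]'
python3 - <<'E'
from h import *
s=monitor.sense();f=winit(grab_frame("wrist"),s["ee_pos"],s["eef_rot"])
P=cloud(f)
for uv in [(265,246),(265,230),(240,225),(267,210),(230,215),(310,215)]: p=P[uv[1],uv[0]]; print(uv,ch(p),p[2].round(3),f["img"][uv[1],uv[0]])
E
```

```text
time: 7.75
ee_pos: [0.6349, -0.097, 0.0775]
eef_rot: [3.141, 0.0, -0.276]
contact_force: [-3.2, -0.1, 4.6]
opening: -0.004
(265, 246) [0.0062 0.0064] 0.083 [57 68 85]
(265, 230) [0.0158 0.0061] 0.087 [ 90 118 149]
(240, 225) [0.0172 0.018 ] 0.084 [ 98 126 160]
(267, 210) [0.0246 0.0052] 0.085 [55 66 81]
(230, 215) [0.021 0.023] 0.081 [59 71 87]
(310, 215) [ 0.0205 -0.0154] 0.079 [57 69 84]
```

The upward force suggests the tip is riding on the stone's sloping back. I retract, go 5 mm lower and push again.

```bash
python3 -m jog '[[[-0.06,0,0],[0,0,0]],[[-0.08,0,0.02],[0,0,0]],[[-0.08,0,0.04],[0,0,0]],[[-0.08,0,0.04],[0,0,0]]]'
python3 -m jog '[[[0.03,0,0],[0,0,0]],[[0.06,0,0],[0,0,0]],[[0.08,0,0],[0,0,0]],[[0.1,0,0],[0,0,0]],[[0.1,0,0],[0,0,0]]]'
python3 - <<'E'
from h import *
s=monitor.sense();f=winit(grab_frame("wrist"),s["ee_pos"],s["eef_rot"])
cv2.imwrite("pics/wrist8.png",f["img"]);print(ch(s["ee_pos"]))
E
```

```text
time: 8.2
ee_pos: [0.6229, -0.0934, 0.0699]
eef_rot: [3.141, 0.001, -0.276]
contact_force: [-0.3, 0.0, 0.0]
opening: -0.001
time: 8.7
ee_pos: [0.6381, -0.0978, 0.0708]
eef_rot: [3.142, -0.0, -0.276]
contact_force: [-0.3, 0.4, 0.2]
opening: -0.001
[-0.0031  0.0004]
```

View pics/wrist8.png

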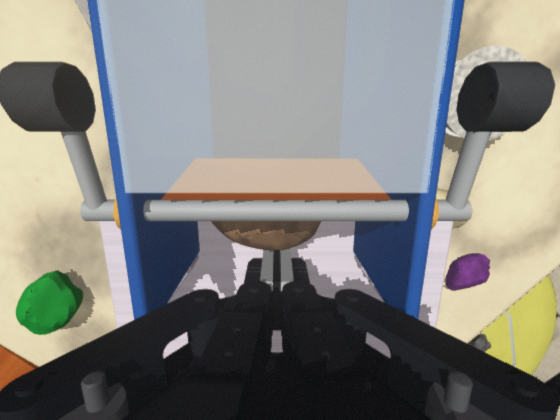

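```bash
python3 -m jog '[[[0.02,0,0],[0,0,0]],[[0.035,0,0],[0,0,0]],[[0.05,0,0],[0,0,0]],[[0.05,0,0],[0,0,0]]]'
python3 - <<'E'
from h import *
s=monitor.sense();f=winit(grab_frame("wrist"),s["ee_pos"],s["eef_rot"])
cv2.imwrite("pics/wrist9.png",f["img"]);print(ch(s["ee_pos"]))
E
```

```text
time: 9.15
ee_pos: [0.6456, -0.0996, 0.0708]
eef_rot: [-3.141, -0.001, -0.276]
contact_force: [-0.4, -0.5, 0.7]
opening: -0.004
[0.0046 0.0007]
```

View pics/wrist9.png

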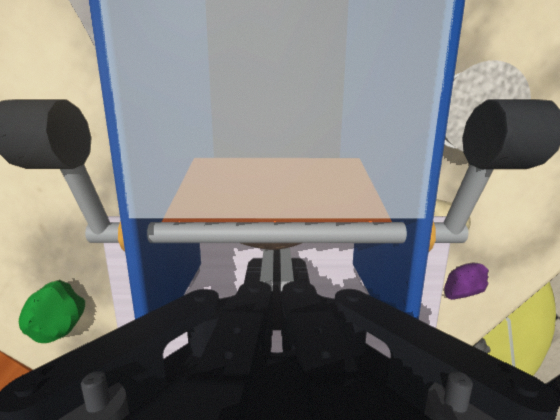

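```bash
python3 -m jog '[[[0.015,0,0],[0,0,0]],[[0.03,0,0],[0,0,0]],[[0.045,0,0],[0,0,0]],[[0.045,0,0],[0,0,0]],[[0.045,0,0],[0,0,0]]]'
python3 - <<'E'
from h import *
s=monitor.sense();f=winit(grab_frame("wrist"),s["ee_pos"],s["eef_rot"])
cv2.imwrite("pics/wrist10.png",f["img"]);print(ch(s["ee_pos"]))
E
```

```text
time: 9.7
ee_pos: [0.6514, -0.1015, 0.0708]
eef_rot: [3.142, 0.0, -0.276]
contact_force: [-0.2, 0.2, 0.7]
opening: -0.001
[0.0107 0.0005]
```

View pics/wrist10.png

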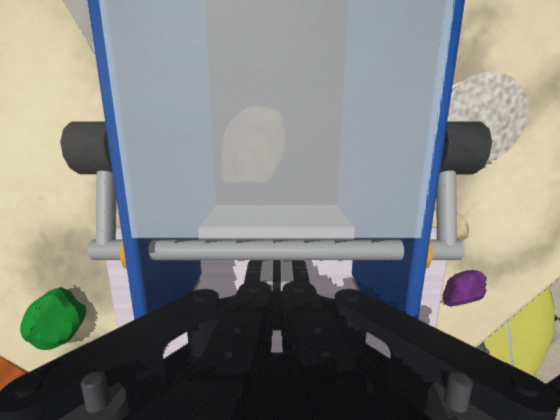

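The stone has dropped: it shows through the roof at (253,145), beyond the sill. I draw the fingers back.

```bash
python3 -m jog '[[[-0.1,0,0],[0,0,0]],[[-0.2,0,0],[0,0,0]],[[-0.35,0,0],[0,0,0]],[[-0.5,0,0],[0,0,0]],[[-0.6,0,0],[0,0,0]],[[-0.6,0,0],[0,0,0]]]'
python3 -m jog '[[[0,0,-0.25],[0,0,0]],[[0,0,-0.5],[0,0,0]],[[-0.25,0,-0.75],[0,0,0]],[[-0.5,0,-1],[0,0,0]],[[-0.6,0,-1],[0,0,0]],[[-0.6,0,-1],[0,0,0]],[[-0.6,0,-1],[0,0,0]],[[-0.6,0,-1],[0,0,0]]]'
python3 - <<'E'
from h import *
s=monitor.sense();f=winit(grab_frame("wrist"),s["ee_pos"],s["eef_rot"])
cv2.imwrite("pics/wrist11.png",f["img"]);print(ch(s["ee_pos"]))
f=grab_frame("side"); cv2.imwrite("pics/side11.png",cv2.resize(f["img"][130:320,230:450],None,fx=3,fy=3,interpolation=2))
E
```

```text
time: 10.35
ee_pos: [0.5629, -0.0766, 0.071]
eef_rot: [3.141, 0.001, -0.275]
contact_force: [-0.1, 0.1, 0.3]
opening: -0.003
time: 11.15
ee_pos: [0.479, -0.0525, 0.2202]
eef_rot: [3.141, 0.001, -0.276]
contact_force: [-0.2, -0.3, -0.8]
opening: 0.005
[-0.1686  0.0004]
```

View pics/wrist11.png

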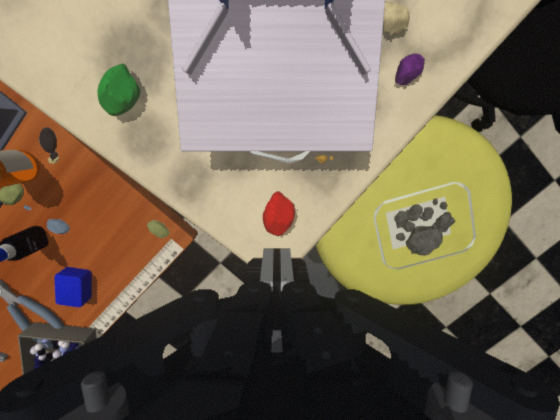

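View pics/side11.png

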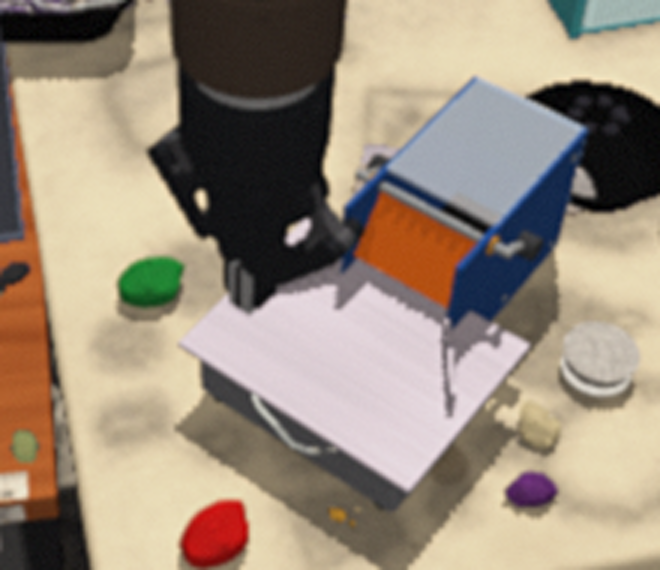

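```bash
python3 -m jog '[[[0,0,0],[0,0,0]],[[0,0,0],[0,0,0]],[[0,0,0],[0,0,0]],[[0,0,0],[0,0,0]]]'
python3 - <<'E'
from h import *
a=load("side0.npz");b=grab_frame("side")
for f in (a,b):
    P=cloud(f);h=cv2.cvtColor(f["img"],cv2.COLOR_BGR2HSV);z=P[...,2]
    m=(h[...,0]<16)&(h[...,1]>180)&(h[...,2]>120)&(z>.05)&(P[...,0]>.6)&(P[...,0]<.75)&(P[...,1]<-.03)&(P[...,1]>-.2)
    print(m.sum(),P[m].mean(0).round(4))
d=np.abs(a["img"].astype(int)-b["img"]).max(-1)
n,l,st,c=cv2.connectedComponentsWithStats((d>40).astype(np.uint8))
print([s.tolist() for s in st[1:] if s[4]>15])
print(monitor.sense()["contact_force"])
r.close_job()
E
```

```text
time: 11.65
ee_pos: [0.4783, -0.0524, 0.2207]
eef_rot: [3.141, 0.0, -0.276]
contact_force: [0.8, -0.1, 0.1]
opening: 0.002
757 [ 0.6648 -0.1016  0.0951]
760 [ 0.6649 -0.1014  0.0952]
[[0, 4, 355, 202, 29031], [113, 69, 10, 7, 40], [220, 68, 4, 33, 46], [164, 70, 23, 5, 42], [94, 72, 14, 10, 65], [48, 82, 8, 5, 17], [274, 101, 77, 134, 6449], [320, 233, 23, 28, 500], [0, 401, 14, 19, 143]]
[-0.70908493  0.73096325 -0.47325452]
the job is handed in; nothing more can be done
```

The stone is in the catch box and the flap has swung shut. I handed the job in at about 11.7 s. `close_job` gives no verdict, so what follows is from my own checks.

**What I did:** I pushed the brown stone diagonally to the middle of the plate with the fingers part open, then square on into the mouth. There I shut the fingers, because part open the linkage would have hit the cheeks. I pushed the stone through the flap and over the sill, drew the fingers back and lifted them clear. On the first push through the flap a finger tip rode up on the stone's sloping back, with about 5 N upward. I backed off, went lower, and it then pushed cleanly.

**Last checks:**
- **Stone:** before I withdrew, the wrist camera showed it through the roof, inside the box beyond the sill. I did not measure its exact resting pose. Afterwards the plate was empty.
- **Flap:** its measured centre is within 0.2 mm of where it was at the start, so it hangs shut.
- **Other things on the table:** comparing the side view before and after, I found changes only where the arm now covers the view, where the stone used to lie, and in a few small patches at the edges and in the background. Some of these lie in the part of the view where the jar and other loose things stand, so the comparison does not clear every item. The arm never went near any of them.
- **Robot:** it touches nothing, with the force reading at noise level (about 1 N).

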